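# Gather the stripped coffee mill's parts into the caddy

### The arm

A 7-joint arm with a two-finger parallel gripper is mounted at the origin on the work surface. World frame = base frame: x ahead of the robot, y to its left, z up, the work surface at z = 0. Lengths are in m, angles in rad, forces in N, time in s.
With the tool pointing down it reaches from about 0.4 to 0.85 m from the base axis. Payload 10.4 kg.
Tool frame: the origin (TCP) lies between the finger pads; the fingertips stand 25 mm ahead of it and the grasp point (between the pads) lies 6 mm ahead of it; z points along the fingers, y is the direction in which the jaws open and shut (so a half turn about z gives the same grasp; the last joint's range is limited). The gripper opens to 85 mm and grips with 20 to 120 N. Pads are 22 mm wide; open, the fingers measure 114 mm over their backs; the gripper's body (76 mm by 85 mm) begins 54 mm behind the grasp point. The pads swing forward as they close: fully open they stand 13 mm farther back than shut.
Start: joints at [-1.322, 0.332, -0.065, 1.46, 0.022, 1.35, -0.088], TCP at [0.168, 0.602, 0.256] pointing down, gripper open.
Joint ranges: [-2.6, 2.6], [-0.5, 2.12], [-1.47, 1.34], [0.16, 2.42], [-1.27, 4.41], [0.06, 2.06], [-2.6, 2.6]. Speed limits (rad/s): [2.22, 2.22, 2.79, 2.79, 3.14, 3.14, 3.14].

### API

Orientations are given as a rotation vector (axis times angle).
In Python, from plant import arm, eyes gives the robot as it stands.
- The arm moves only by the tool apply_moves, never from a script. Its arguments are lists of equal length, an entry for each row: "slide": the shift along the tool's x, y, z in cm, a list of three; "delta_rot": the turn, a rotation vector about the tool's x, y, z in rad, a list of three; "grip": the opening, from 0 (shut) to 1 (fully open). A call has 1 to 8 rows; each row shifts and turns the commanded pose from where the row before left it, along the tool's axes as they then stand; what a row does not reach is not made up. A row lasts 1/10 s, in which the tool goes at most 50 mm and 8.59 degrees, less where a joint would pass 70% of its speed; a pose out of reach is approached as far as the arm can. A call with a gripper value outside its range is refused whole. The fingers move at their own pace and stop on an object; "grip_force" is the grip in N (left out, the last holds). Time passes only in rows, so rows that do not move let the fingers close. It gives the time, the measured TCP pose, the force and the opening at its end, in the units of the state.
- arm.state(): the state, without advancing time (a new reading comes with each control period).
- eyes.capture(name): name is "scene" or "top" or "wrist"; returns the picture (384x512x3 uint8, blue, green, red); there is no depth.
- eyes.calibration(name): a dict with "intrinsics" (3x3 intrinsics, pixels), "k1" (the pictures are not rectified: a ray, as slopes to the right and down, at radius r is drawn at 1 + k1 r^2 times it, then the intrinsics apply), "extrinsics" (4x4, takes a point from world to camera coordinates); the wrist camera has in their place "T_tool_cam" (4x4, takes a point from camera to tool coordinates, whose origin is the TCP and whose axes are the flange's). Camera axes: x right, y down, z forward; pixel columns grow to the right and rows downward; lengths in m; the calibration is good to about 2 mm. A picture is of the moment at which its call begins: read the wrist's pose just before it. calibration takes no time and is no camera call.
- arm.job_done(): hands the job in, once; it reports no verdict.
The state is a dict: "t": time; "joints": joint angles; "joint_velocities": joint speeds; "effort": joint torques, N m; "position": TCP position; "orientation": TCP orientation; "contact_force": force on the tool from outside, world axes, zero at the start; "ft_torque": the same for the moment, N m; "finger_gap": finger opening in m.
Only numpy, scipy, OpenCV 4.12 (cv2) and the standard library are available. Lean on these libraries where they do the work, as an engineer would, in place of code of your own. Each camera call takes 0.05 s, during which the arm holds its last target.

### The job

The coffee mill has been taken apart for cleaning: gather its four loose parts into the parts caddy, each standing upright in the middle of its own place - the cone-topped steel burr in the round tin, the wooden knob with the spindle in the square tin, the wing nut in the six-sided tin and the little tin drawer on the flat board without a rim. Leave the dome-topped iron weight and the plain wooden bung where they stand; they do not belong to the mill.

Things in the scene. Friction and masses are not known exactly. Their poses are not given: they have to be found in the camera images.
- burr_mid (a point): Grinding burr of the mill: dark steel, standing upright; a 36 mm diameter cylinder 24 mm high carrying a ridged cone that narrows to a 16 mm flat top, 42 mm high in all, 160 g. Point on its axis half-way up (21 mm above its foot); z axis up. Grip the cylindrical lower 24 mm.
- knob_mid (a point): Crank knob of the mill: dark turned wood 36 mm in diameter, straight-sided to 24 mm, then rounded in to 31 mm, with a thin steel spindle (9 mm diameter, 17 mm long) standing out of its top, so 48 mm high in all, 50 g. Point on its axis 15.5 mm above its foot (half-way up the wood); z axis up.
- wingnut_mid (a point): Big steel wing nut, standing upright: round hub 24 mm in diameter and 26 mm high, two flat wings 6 mm thick along its x axis, 60 mm across the wings, wings 6 to 34 mm above its foot, 70 g. Point on its axis half-way up the hub (13 mm above its foot); x along the wings, z up. Grip the hub along y, across the wings.
- drawer_mid (a point): The mill's little coffee drawer: open-topped tin box, 52 mm along its x, 36 mm along its y, 30 mm high, walls 3 mm, with an 11 mm diameter wooden pull standing 11 mm out of its -x end, 60 g. Point at the centre of the box, 15 mm above its foot; z up. Grip across y on the outside.
- dome_mid (a point): NOT a mill part, leave it: dome-topped dark iron weight, the burr's look-alike, 36 mm in diameter and 42 mm high, straight-sided to 24 mm, smooth rounded top, 200 g. Point on its axis half-way up (21 mm above its foot).
- bung_mid (a point): NOT a mill part, leave it: plain dark wooden bung, the knob's look-alike, 36 mm diameter cylinder 40 mm high with a flat top and no spindle, 50 g. Point on its axis half-way up (20 mm above its foot).
- round_tin: Place for the burr: round, open, shallow tin fixed on the caddy, 98 mm outside, 90 mm inside, rim 16 mm above its origin. Origin at the centre of its underside; z up; the inner floor is 5 mm above the origin. The four places stand two by two, 110 mm apart, in shuffled order on the caddy: a fixed square board 224 mm wide, 10 mm thick, with two low bail handles (14 mm high) at opposite edges.
- square_tin: Place for the knob: square, open, shallow tin fixed on the caddy, 96 mm outside, 88 mm inside, rim 16 mm above its origin. Origin at the centre of its underside; axes along its sides, z up; the inner floor is 5 mm above the origin.
- six_tin: Place for the wing nut: six-sided, open, shallow tin fixed on the caddy, 94 mm across flats outside, 86 mm inside, rim 16 mm above its origin. Origin at the centre of its underside; z up; the inner floor is 5 mm above the origin.
- flat_board: Place for the drawer: flat square pale wooden board without a rim, 94 mm wide, 8 mm thick, fixed on the caddy. Origin at the centre of its underside; axes along its sides, z up; its top is 8 mm above the origin. Nearby bystanders: mug 75 mm high and mortar with pestle 105 mm high beyond the parts, low scoop before them; nothing taller than the parts stands between them and the caddy.
Things that resemble listed ones, but are neither listed nor needed, are in the scene too. Leave any blue or yellow look-alike of the part that bears drawer_mid alone.

How it is judged:
At the end, for the whole second after the job is handed in: Burr in round tin, knob in square tin, wing nut in six-sided tin, drawer on flat board: released, at rest on the floor there (height within 5 mm), upright within 0.15 rad, within 15 mm of the middle; dome-topped weight and bung within 15 mm of where they stood (horizontal distance between burr_mid and round_tin below 0.015 m and z of burr_mid in the frame of round_tin between 0.021 and 0.031 m and angle between each of burr_mid, knob_mid, wingnut_mid, drawer_mid's own z axis and vertical below 0.15 rad and linear speed of each of burr, knob, wingnut, drawer below 0.02 m/s and horizontal distance between knob_mid and square_tin below 0.015 m and z of knob_mid in the frame of square_tin between 0.0155 and 0.0255 m and horizontal distance between wingnut_mid and six_tin below 0.015 m and z of wingnut_mid in the frame of six_tin between 0.013 and 0.023 m and horizontal distance between drawer_mid and flat_board below 0.015 m and z of drawer_mid in the frame of flat_board between 0.018 and 0.028 m and distance of each of dome_mid, bung_mid from where it was at the start of the episode below 0.015 m); the robot touches nothing.
It fails at once if a look-alike (dome-topped weight) is moved more than 15 mm or lifted (distance of dome_mid from where it was at the start of the episode above 0.015 m).
It fails at once if a look-alike (wooden bung) is moved more than 15 mm or lifted (distance of bung_mid from where it was at the start of the episode above 0.015 m).
It also fails if it takes over 112 s, if anything falls off the work surface, if the arm or the gripper's body presses on something with over 40 N, if the wrist force passes 120 N, or if a joint passes its speed limit or range.

## Working session

There is one attempt and no reset: what is moved stays moved. The work goes in short steps, Python scripts to look and compute and a tool call to move; the robot and the scene stay as the last step left them, time stands still between calls to the robot, and variables do not carry over. Pictures are saved under pics/ and viewed, and the job is handed in when it is done.

Besides the shell and the picture viewer there is one more tool, called after "Call:" by a JSON object that holds its "method" and its "body", one argument or row to a line. apply_moves: Moves the arm, as the interface text tells. Its arguments: {"type":"object","properties":{"slide":{"type":"array"},"delta_rot":{"type":"array"},"grip":{"type":"array"},"grip_force":{"type":"number"}},"required":["slide","delta_rot","grip"]}

```bash
ls; mkdir -p pics
python3 - <<'E'
from plant import arm, eyes
import cv2,json
print(arm.state())
for n in ["scene","top","wrist"]:
    print(n,eyes.calibration(n))
    cv2.imwrite(f"pics/{n}0.png",eyes.capture(n))
E
```

```text
pics
{'t': 0.0, 'joints': array([-1.32159158,  0.33284113, -0.06468786,  1.46092409,  0.0215837 ,
        1.34990068, -0.08848354]), 'joint_velocities': array([ 1.64021488e-03, -4.72009912e-04,  5.40887113e-04, -6.54300195e-05,
        2.29690347e-04,  1.99043729e-05,  1.03540530e-03]), 'effort': array([ 1.48065078e-04, -6.25434351e+01,  4.93089901e-02, -3.91616321e+01,
        1.62576092e-02,  9.57828888e-03, -8.63642811e-06]), 'position': array([0.16770981, 0.60173232, 0.2555433 ]), 'orientation': array([-4.25584216e-01, -3.11249593e+00,  2.15498273e-03]), 'contact_force': array([ 0.35164123,  0.79315119, -0.00381281]), 'ft_torque': array([-0.03080256,  0.02419229,  0.02576141]), 'finger_gap': 0.08583569975771034}
scene {'intrinsics': array([[462.11592628,   0.        , 246.72787463],
       [  0.        , 462.11592628, 202.26401288],
       [  0.        ,   0.        ,   1.        ]]), 'k1': -0.16007123019035777, 'extrinsics': array([[ 0.84522141,  0.53412671,  0.01759032, -0.40070244],
       [ 0.31580881, -0.47265284, -0.8227175 , -0.16249242],
       [-0.43112128,  0.70093363, 
[... 413 characters left out ...]
  0.51061721],
       [ 0.17089373,  0.03028233, -0.984824  ,  0.94117424],
       [ 0.        ,  0.        ,  0.        ,  1.        ]])}
wrist {'intrinsics': array([[281.1778321 ,   0.        , 255.81559702],
       [  0.        , 281.1778321 , 190.43695609],
       [  0.        ,   0.        ,   1.        ]]), 'k1': -0.0058051146319741025, 'T_tool_cam': array([[-5.72872069e-04, -9.56740552e-01, -2.90941897e-01,
         7.39968053e-02],
       [ 9.99999450e-01, -8.03728363e-04,  6.73975685e-04,
        -9.67606500e-04],
       [-8.78658124e-04, -2.90941351e-01,  9.56740486e-01,
        -1.17728949e-01],
       [ 0.00000000e+00,  0.00000000e+00,  0.00000000e+00,
         1.00000000e+00]])}
```

View pics/top0.png

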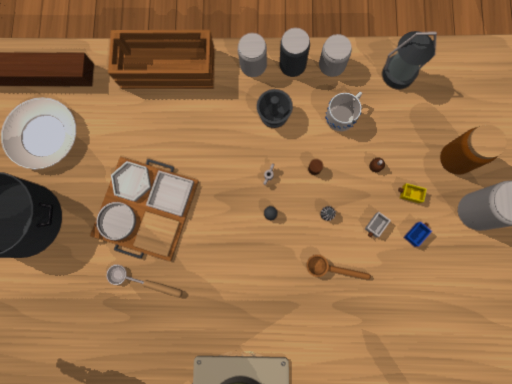

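View pics/scene0.png

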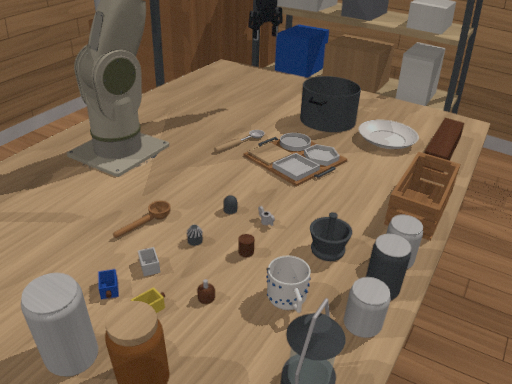

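View pics/wrist0.png

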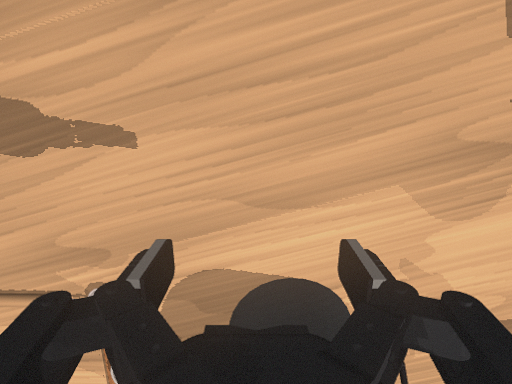

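```bash
cat > h.py <<'E'
import numpy as np, cv2
from scipy.spatial.transform import Rotation as R
from plant import arm, eyes
def cam(n,state=None):
    c=eyes.calibration(n); K=np.array(c["intrinsics"]);k1=c["k1"]
    if n=="wrist":
        T=np.eye(4);T[:3,:3]=R.from_rotvec(state["orientation"]).as_matrix();T[:3,3]=state["position"]
        E=np.linalg.inv(T@np.array(c["T_tool_cam"]))
    else: E=np.array(c["extrinsics"])
    return K,k1,E
def proj(C,P):
    K,k1,E=C; P=np.atleast_2d(P); rv,_=cv2.Rodrigues(E[:3,:3])
    return cv2.projectPoints(P.astype(float),rv,E[:3,3],K,np.array([k1,0,0,0.]))[0].reshape(-1,2)
def ray(C,uv,z):
    K,k1,E=C; uv=np.atleast_2d(uv).astype(float)
    n=cv2.undistortPoints(uv.reshape(-1,1,2),K,np.array([k1,0,0,0.])).reshape(-1,2)
    d=np.c_[n,np.ones(len(n))]@E[:3,:3]; o=-E[:3,:3].T@E[:3,3]
    return o+d*((z-o[2])/d[:,2])[:,None]
def crop(img,x0,y0,x1,y1,s,name):
    c=cv2.resize(img[y0:y1,x0:x1],None,fx=s,fy=s,interpolation=cv2.INTER_CUBIC); cv2.imwrite("pics/"+name,c)
E
python3 - <<'E'
from h import *
t=cv2.imread("pics/top0.png");s=cv2.imread("pics/scene0.png")
crop(t,255,145,445,255,4.2,"tA.png"); crop(t,80,150,210,265,5,"tB.png")
crop(s,85,180,285,315,4,"sA.png");crop(s,235,120,355,190,6,"sB.png")
C=cam("top");print(proj(C,[[0.168,.602,.256],[0,0,0]]), ray(C,[[377,225],[117,221]],0))
E
```

```text
[[-93.49252467 356.6972395 ]
 [239.72643071 407.8322164 ]] [[ 0.44389852 -0.34772218  0.        ]
 [ 0.44894505  0.33363503  0.        ]]
```

View pics/tA.png

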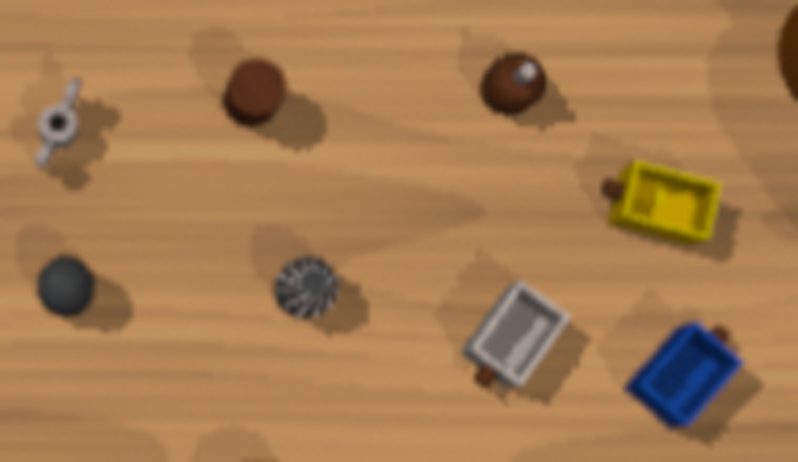

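View pics/tB.png

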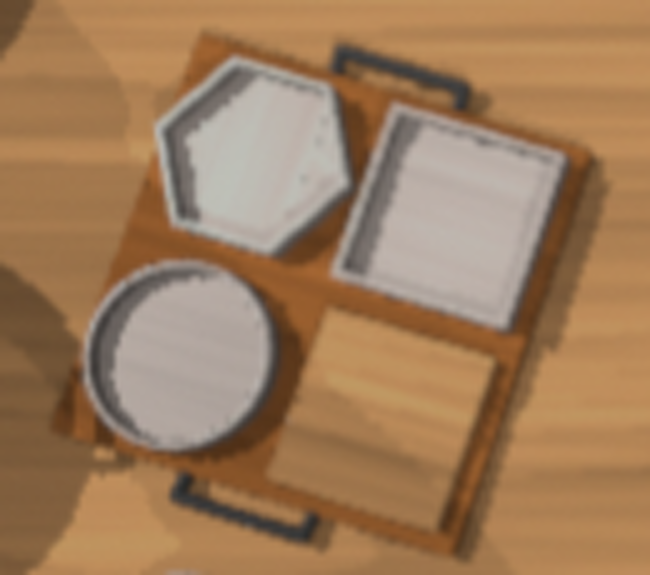

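View pics/sA.png

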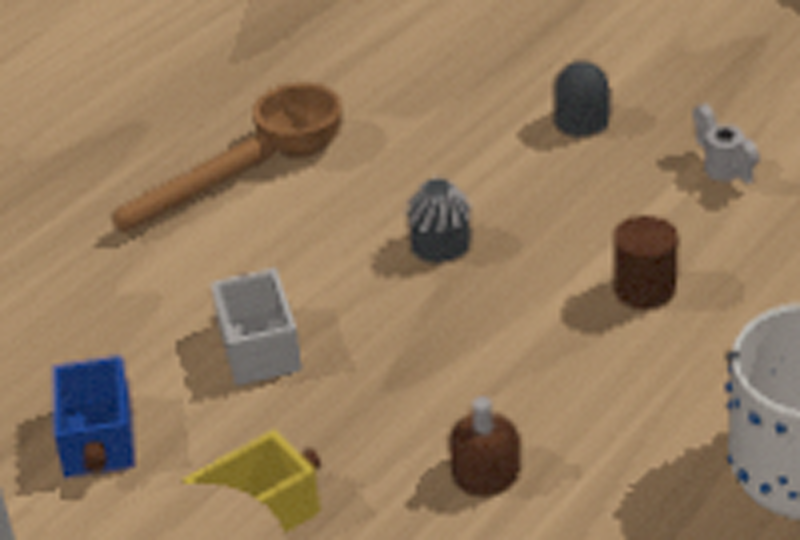

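View pics/sB.png

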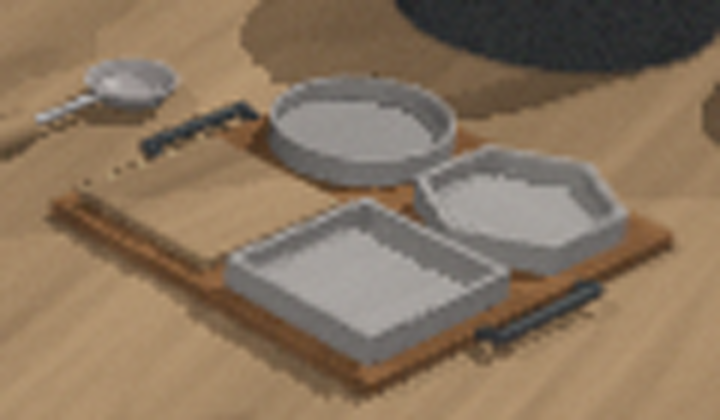

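Run:
```python
from h import *
T=cam("top");S=cam("scene")
def f(o,s,p): p=np.atleast_2d(p); return np.array(o)+(p+.5)/s-.5
np.set_printoptions(precision=4,suppress=True)
def tA(p,z): return ray(T,f((255,145),4.2,p),z)[:,:2]
def tB(p,z): return ray(T,f((80,150),5,p),z)[:,:2]
def sA(p,z): return ray(S,f((85,180),4,p),z)[:,:2]
def sB(p,z): return ray(S,f((235,120),6,p),z)[:,:2]
print("wing",tA([58,122],.026),sA([725,134],.026)); a=tA([[75,85],[42,158]],.034);print(a.mean(0),np.degrees(np.arctan2(*(a[0]-a[1])[::-1])))
b=sA([[703,112],[752,160]],.034);print(" scene",b.mean(0),np.degrees(np.arctan2(*(b[0]-b[1])[::-1])))
print("burr",tA([314,281],.042),sA([437,186],.042))
print("knob",tA([525,72],.048),sA([482,402],.048))
print("bung",tA([256,89],.04),sA([646,233],.04))
print("dome",tA([66,283],.036))
def sq(c): return c.mean(0),[np.degrees(np.arctan2(*(c[(i+1)%len(c)]-c[i])[::-1])) for i in range(len(c))],np.linalg.norm(np.roll(c,-1,0)-c,axis=1)
print("drawer",sq(tA([[520,283],[570,318],[517,387],[467,349]],.03)))
print("square",sq(tB([[392,103],[567,155],[510,330],[333,270]],.026)),sB([[365,200],[510,275],[372,345],[227,258]],.026).mean(0))
print("hex",sq(tB([[240,57],[333,85],[350,185],[272,253],[178,222],[157,128]],.026)))
print("round",tB([180,355],.026), sB([362,124],.026))
print("flat",sq(tB([[328,307],[497,355],[442,530],[270,478]],.018)))
print("caddy",sq(tB([[202,32],[595,150],[463,555],[55,430]],.01)))
```

```text
wing [[ 0.5731 -0.0659]] [[ 0.5691 -0.0644]]
[ 0.5716 -0.0662] -23.454112150109843
 scene [ 0.5762 -0.0748] 152.16563160800487
burr [[ 0.4725 -0.2195]] [[ 0.4692 -0.2178]]
knob [[ 0.6    -0.3476]] [[ 0.5976 -0.3486]]
bung [[ 0.591  -0.1869]] [[ 0.589  -0.1857]]
dome [[ 0.471  -0.0713]]
drawer (array([ 0.443 , -0.3422]), [np.float64(-126.1284925535379), np.float64(141.47026649560678), np.float64(51.94481168390738), np.float64(-39.47772794695744)], array([0.0354, 0.0531, 0.0363, 0.0519]))
square (array([0.522 , 0.1909]), [np.float64(-106.3702217621779), np.float64(164.36569691698529), np.float64(71.84936970005668), np.float64(-16.18597867734253)], array([0.0975, 0.0958, 0.0985, 0.0928])) [0.5207 0.1888]
hex (array([0.553 , 0.2954]), [np.float64(-106.57867463770292), np.float64(-167.26698281184045), np.float64(133.20744077795993), np.float64(72.2811156636632), np.float64(16.433875651727792), np.float64(-46.80515881019405)], array([0.0525, 0.055 , 0.0529, 0.0528, 0.0523, 0.0566]))
round [[0.4472 0.327 ]] [[0.4488 0.3217]]
flat (array([0.4169, 0.2219]), [np.float64(-105.28571987575478), np.float64(165.05544993662542), np.float64(74.11197757413044), np.float64(-15.386487953489063)], array([0.0929, 0.0929, 0.0936, 0.0919]))
caddy (array([0.485 , 0.2573]), [np.float64(-106.55908265681683), np.float64(164.2620255360433), np.float64(73.90781959864086), np.float64(-15.96113675742657)], array([0.2241, 0.2211, 0.2249, 0.2229]))
```

```bash
cat >> h.py <<'E'
def plan(*targets, step=4.0):
    s=arm.state(); p=np.array(s["position"]); M=R.from_rotvec(s["orientation"]).as_matrix()
    print("t",round(s["t"],2),"p",p.round(4),"yang",round(np.degrees(np.arctan2(M[1,1],M[0,1])),1),"tilt",np.degrees(np.arccos(-M[2,2])).round(2),"gap",round(s["finger_gap"],4),"F",np.round(s["contact_force"],1))
    for t in targets:
        d=M.T@(np.array(t)-p)*100; n=int(np.ceil(np.linalg.norm(d)/step)); print("total",d.round(2),"n",n,"each",(d/n).round(2)); p=np.array(t)
E
python3 -c "
from h import *
plan([.42,.30,.22],[.4725,-.219,.15])"
```

```text
t 0.15 p [0.1677 0.6018 0.2557] yang 74.4 tilt 0.06 gap 0.0854 F [ 0.2 -0.2 -0.5]
total [-32.4 -22.3   3.6] n 10 each [-3.24 -2.23  0.36]
total [-18.99 -48.58   7.05] n 14 each [-1.36 -3.47  0.5 ]
```

Call:
{"method": "apply_moves", "body": {
  "slide": [
    [-3.2,-2.2,0],
    [-3.2,-2.2,0],
    [-3.2,-2.2,0],
    [-3.2,-2.2,0],
    [-3.2,-2.2,0],
    [-3.2,-2.2,0.8],
    [-3.2,-2.2,1.2],
    [-3.2,-2.2,1.2]
  ],
  "delta_rot": [
    [0,0,0],
    [0,0,0],
    [0,0,0],
    [0,0,0],
    [0,0,0],
    [0,0,0],
    [0,0,0],
    [0,0,0]
  ],
  "grip": [0.7,0.7,0.7,0.7,0.7,0.7,0.7,0.7],
  "grip_force": 30
}}

```text
t: 0.95
position: [0.3679, 0.3624, 0.224]
orientation: [0.426, 3.113, 0.001]
contact_force: [0.8, 0.3, -0.6]
finger_gap: 0.0599
```

```bash
python3 -c "
from h import *
plan([.46,-.02,.22],[.4725,-.219,.15])"
```

```text
t 0.95 p [0.3679 0.3624 0.224 ] yang 74.4 tilt 0.02 gap 0.0599 F [ 0.8  0.3 -0.6]
total [-19.14 -34.37   0.38] n 10 each [-1.91 -3.44  0.04]
total [ -6.55 -18.84   6.99] n 6 each [-1.09 -3.14  1.17]
```

Call:
{"method": "apply_moves", "body": {
  "slide": [
    [-2.0,-3.4,0],
    [-2.0,-3.4,0],
    [-2.0,-3.4,0],
    [-2.0,-3.4,0],
    [-2.0,-3.4,0],
    [-2.0,-3.4,0],
    [-2.0,-3.4,0],
    [-2.0,-3.4,0]
  ],
  "delta_rot": [
    [0,0,0],
    [0,0,0],
    [0,0,0],
    [0,0,0],
    [0,0,0],
    [0,0,0],
    [0,0,0],
    [0,0,0]
  ],
  "grip": [0.7,0.7,0.7,0.7,0.7,0.7,0.7,0.7]
}}

```text
t: 1.75
position: [0.4482, 0.0572, 0.2243]
orientation: [0.426, 3.113, 0.001]
contact_force: [1.0, 0.8, 0.5]
finger_gap: 0.0601
```

```bash
python3 -c "
from h import *
plan([.472,-.219,.15])"
```

```text
t 1.75 p [0.4482 0.0572 0.2243] yang 74.4 tilt 0.02 gap 0.0601 F [1.  0.8 0.5]
total [ -9.7  -25.97   7.42] n 8 each [-1.21 -3.25  0.93]
```

Call:
{"method": "apply_moves", "body": {
  "slide": [
    [-1.2,-3.3,0.9],
    [-1.2,-3.3,0.9],
    [-1.2,-3.3,0.9],
    [-1.2,-3.3,0.9],
    [-1.2,-3.3,0.9],
    [-1.2,-3.3,0.9],
    [-1.2,-3.1,0.9],
    [-1.2,-3.1,0.9]
  ],
  "delta_rot": [
    [0,0,0],
    [0,0,0],
    [0,0,0],
    [0,0,0],
    [0,0,0],
    [0,0,0],
    [0,0,0],
    [0,0,0]
  ],
  "grip": [0.7,0.7,0.7,0.7,0.7,0.7,0.7,0.7]
}}

```text
t: 2.55
position: [0.4708, -0.2186, 0.1519]
orientation: [0.425, 3.112, 0.0]
contact_force: [-0.2, 0.3, 0.2]
finger_gap: 0.0599
```

Call:
{"method": "apply_moves", "body": {
  "slide": [
    [0,0,0],
    [0,0,0]
  ],
  "delta_rot": [
    [0,0,0],
    [0,0,0]
  ],
  "grip": [0.7,0.7]
}}

```text
t: 2.75
position: [0.4705, -0.2178, 0.1519]
orientation: [-0.428, -3.111, 0.0]
contact_force: [0.4, 0.8, -0.0]
finger_gap: 0.0597
```

```bash
python3 -c "
from h import *
plan([.472,-.219,.03])
s=arm.state();im=eyes.capture('wrist');C=cam('wrist',s)
for p in [(.4715,-.2188,.042),(.4715,-.2188,.0),(.443,-.342,.03)]:
    u=proj(C,p)[0];print(u);
    if 0<u[0]<512 and 0<u[1]<384: cv2.drawMarker(im,tuple(int(round(v)) for v in u),(0,0,255),0,10,1)
cv2.imwrite('pics/w1.png',im)
"
```

```text
t 2.75 p [ 0.4705 -0.2178  0.1519] yang 74.3 tilt 0.07 gap 0.0597 F [ 0.4  0.8 -0. ]
total [-0.19 -0.07 12.19] n 4 each [-0.05 -0.02  3.05]
[256.06488149 197.35147707]
[256.01076858 184.12673437]
[115.76142428 199.40994233]
```

View pics/w1.png

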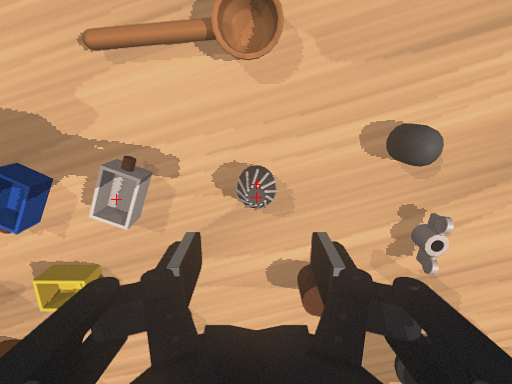

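Call:
{"method": "apply_moves", "body": {
  "slide": [
    [-0.1,0,3.5],
    [0,0,3.5],
    [0,0,3.0],
    [0,0,1.5],
    [0,0,0.7],
    [0,0,0],
    [0,0,0]
  ],
  "delta_rot": [
    [0,0,0],
    [0,0,0],
    [0,0,0],
    [0,0,0],
    [0,0,0],
    [0,0,0],
    [0,0,0]
  ],
  "grip": [0.7,0.7,0.7,0.7,0.7,0.7,0.3]
}}

```text
t: 3.5
position: [0.4728, -0.2177, 0.0315]
orientation: [0.425, 3.111, 0.0]
contact_force: [-0.0, 0.0, 0.4]
finger_gap: 0.0466
```

Call:
{"method": "apply_moves", "body": {
  "slide": [
    [0,0,0],
    [0,0,0],
    [0,0,0],
    [0,0,0],
    [0,0,0]
  ],
  "delta_rot": [
    [0,0,0],
    [0,0,0],
    [0,0,0],
    [0,0,0],
    [0,0,0]
  ],
  "grip": [0.3,0.3,0.3,0.3,0.3]
}}

```text
t: 4.0
position: [0.4728, -0.2179, 0.0317]
orientation: [0.425, 3.11, 0.001]
contact_force: [-1.3, 0.9, 5.6]
finger_gap: 0.0347
```

```bash
python3 -c "
from h import *
plan()
cv2.imwrite('pics/w2.png',eyes.capture('wrist'))
"
```

```text
t 4.0 p [ 0.4728 -0.2179  0.0317] yang 74.4 tilt 0.13 gap 0.0347 F [-1.3  0.9  5.6]
```

View pics/w2.png

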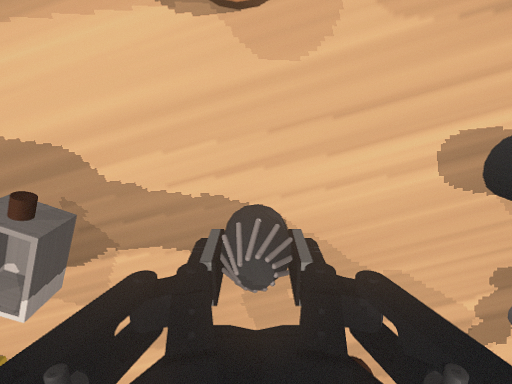

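```bash
python3 -c "
from h import *
K,k1,E=cam('wrist',arm.state())
T=np.array(eyes.calibration('wrist')['T_tool_cam'])
C=(K,k1,np.linalg.inv(T))
print(ray(C,[257,275],-.0103))
plan([.4728,-.2179,.15],[.4473,.326,.15],[.4473,.326,.0475])
"
```

```text
[[ 0.00245279 -0.0003942  -0.0103    ]]
t 4.05 p [ 0.4728 -0.2179  0.0317] yang 74.4 tilt 0.13 gap 0.0347 F [-0.2  0.1  5.8]
total [ -0.02   0.   -11.83] n 3 each [-0.01  0.   -3.94]
total [17.06 51.71 -0.  ] n 14 each [ 1.22  3.69 -0.  ]
total [ 2.000e-02 -1.000e-02  1.025e+01] n 3 each [ 0.01 -0.    3.42]
```

Call:
{"method": "apply_moves", "body": {
  "slide": [
    [0,0,-3],
    [0,0,-4],
    [1.2,3.6,-3],
    [1.2,3.6,-2],
    [1.2,3.8,0],
    [1.2,3.8,0],
    [1.2,3.8,0],
    [1.2,3.8,0]
  ],
  "delta_rot": [
    [0,0,0],
    [0,0,0],
    [0,0,0],
    [0,0,0],
    [0,0,0],
    [0,0,0],
    [0,0,0],
    [0,0,0]
  ],
  "grip": [0.3,0.3,0.3,0.3,0.3,0.3,0.3,0.3],
  "grip_force": 40
}}

```text
t: 4.85
position: [0.4626, 0.019, 0.1513]
orientation: [0.426, 3.111, 0.002]
contact_force: [-0.3, -0.3, -1.1]
finger_gap: 0.0346
```

Call:
{"method": "apply_moves", "body": {
  "slide": [
    [1.2,3.8,0],
    [1.2,3.8,0],
    [1.2,3.8,0],
    [1.2,3.8,0],
    [1.2,3.8,0],
    [1.2,3.8,0],
    [1.2,3.6,0],
    [1.2,3.0,0]
  ],
  "delta_rot": [
    [0,0,0],
    [0,0,0],
    [0,0,0],
    [0,0,0],
    [0,0,0],
    [0,0,0],
    [0,0,0],
    [0,0,0]
  ],
  "grip": [0.3,0.3,0.3,0.3,0.3,0.3,0.3,0.3]
}}

```text
t: 5.65
position: [0.4488, 0.3286, 0.1511]
orientation: [0.424, 3.112, 0.002]
contact_force: [0.5, -0.5, -0.4]
finger_gap: 0.034
```

```bash
python3 -c "
from h import *
plan([.4497,.3253,.0475])
"
```

```text
t 5.65 p [0.4488 0.3286 0.1511] yang 74.5 tilt 0.08 gap 0.034 F [ 0.5 -0.5 -0.4]
total [-0.17 -0.31 10.36] n 3 each [-0.06 -0.1   3.45]
```

Call:
{"method": "apply_moves", "body": {
  "slide": [
    [-0.2,-0.4,2.5],
    [0,0,3.0],
    [0,0,2.5],
    [0,0,1.5],
    [0,0,0.5],
    [0,0,0.3],
    [0,0,0],
    [0,0,0]
  ],
  "delta_rot": [
    [0,0,0],
    [0,0,0],
    [0,0,0],
    [0,0,0],
    [0,0,0],
    [0,0,0],
    [0,0,0],
    [0,0,0]
  ],
  "grip": [0.3,0.3,0.3,0.3,0.3,0.3,0.3,0.3]
}}

```text
t: 6.45
position: [0.4505, 0.3225, 0.0484]
orientation: [0.426, 3.112, 0.002]
contact_force: [0.2, -0.0, -2.0]
finger_gap: 0.0343
```

```bash
python3 -c "
from h import *
plan([.4497,.3253,.0475])
cv2.imwrite('pics/w3.png',eyes.capture('wrist'))
"
```

```text
t 6.45 p [0.4505 0.3225 0.0484] yang 74.4 tilt 0.1 gap 0.0343 F [ 0.2 -0.  -2. ]
total [0.16 0.25 0.09] n 1 each [0.16 0.25 0.09]
```

View pics/w3.png

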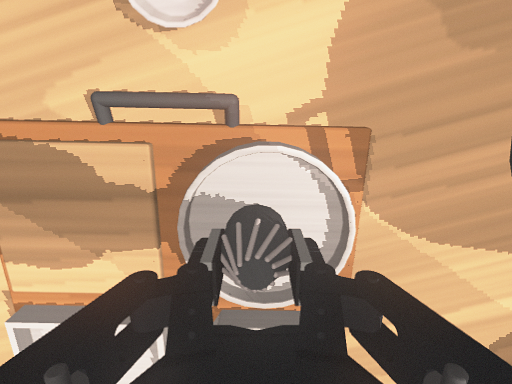

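```bash
python3 -c "
from h import *
C=cam('wrist',arm.state())
r=ray(C,[[178,225],[355,225],[267,144],[267,307]],.026);print(r,r[:2].mean(0),r[2:].mean(0))
print(ray(C,[256,275],.058))
"
```

```text
[[0.42746871 0.2843522  0.026     ]
 [0.45334503 0.37659808 0.026     ]
 [0.39831702 0.34193466 0.026     ]
 [0.49182135 0.31699114 0.026     ]] [0.44040687 0.33047514 0.026     ] [0.44506919 0.3294629  0.026     ]
[[0.44826545 0.32223286 0.058     ]]
```

Call:
{"method": "apply_moves", "body": {
  "slide": [
    [0.3,0.4,0],
    [0,0,0.2],
    [0,0,0],
    [0,0,0],
    [0,0,0],
    [0,0,0],
    [0,0,0]
  ],
  "delta_rot": [
    [0,0,0],
    [0,0,0],
    [0,0,0],
    [0,0,0],
    [0,0,0],
    [0,0,0],
    [0,0,0]
  ],
  "grip": [0.3,0.3,0.3,0.55,0.55,0.55,0.55]
}}

```text
t: 7.2
position: [0.4481, 0.3267, 0.0452]
orientation: [0.426, 3.113, -0.0]
contact_force: [-0.6, 0.2, -0.1]
finger_gap: 0.0468
```

```bash
python3 -c "
from h import *
plan([.4497,.3253,.16])
"
```

```text
t 7.2 p [0.4481 0.3267 0.0452] yang 74.4 tilt 0.0 gap 0.0468 F [-0.6  0.2 -0.1]
total [ -0.19  -0.09 -11.48] n 3 each [-0.06 -0.03 -3.83]
```

Call:
{"method": "apply_moves", "body": {
  "slide": [
    [0,0,-2],
    [0,0,-4],
    [0,0,-4],
    [0,0,-2],
    [0,0,0]
  ],
  "delta_rot": [
    [0,0,0],
    [0,0,0],
    [0,0,0],
    [0,0,0],
    [0,0,0]
  ],
  "grip": [0.55,0.55,0.7,0.7,0.7],
  "grip_force": 30
}}

```text
t: 7.7
position: [0.4496, 0.3277, 0.1686]
orientation: [0.426, 3.109, 0.007]
contact_force: [0.9, 0.2, -0.7]
finger_gap: 0.0601
```

```bash
python3 -c "
from h import *
plan([.5985,-.348,.16])
cv2.imwrite('pics/w4.png',eyes.capture('wrist'))
"
```

```text
t 7.7 p [0.4496 0.3277 0.1686] yang 74.4 tilt 0.33 gap 0.0601 F [ 0.9  0.2 -0.7]
total [-32.5  -61.09   0.64] n 18 each [-1.81 -3.39  0.04]
```

View pics/w4.png

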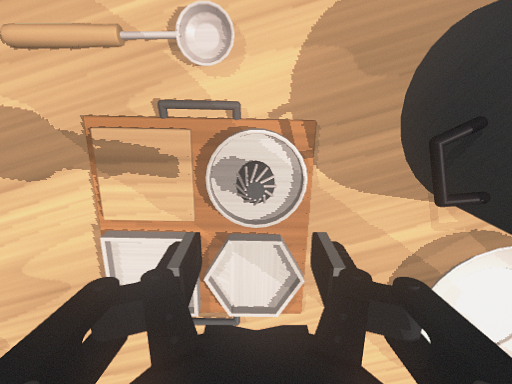

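Call:
{"method": "apply_moves", "body": {
  "slide": [
    [-1.8,-3.4,0],
    [-1.8,-3.4,0],
    [-1.8,-3.4,0],
    [-1.8,-3.4,0],
    [-1.8,-3.4,0],
    [-1.8,-3.4,0],
    [-1.8,-3.4,0],
    [-1.8,-3.4,0]
  ],
  "delta_rot": [
    [0,0,0],
    [0,0,0],
    [0,0,0],
    [0,0,0],
    [0,0,0],
    [0,0,0],
    [0,0,0],
    [0,0,0]
  ],
  "grip": [0.7,0.7,0.7,0.7,0.7,0.7,0.7,0.7]
}}

```text
t: 8.55
position: [0.5132, 0.0244, 0.164]
orientation: [-0.425, -3.111, 0.001]
contact_force: [1.0, -0.5, -0.6]
finger_gap: 0.06
```

Call:
{"method": "apply_moves", "body": {
  "slide": [
    [-1.8,-3.4,0],
    [-1.8,-3.4,0],
    [-1.8,-3.4,0],
    [-1.8,-3.4,0],
    [-1.8,-3.4,0],
    [-1.8,-3.4,0],
    [-1.8,-3.4,0],
    [-1.8,-3.4,0]
  ],
  "delta_rot": [
    [0,0,0],
    [0,0,0],
    [0,0,0],
    [0,0,0],
    [0,0,0],
    [0,0,0],
    [0,0,0],
    [0,0,0]
  ],
  "grip": [0.7,0.7,0.7,0.7,0.7,0.7,0.7,0.7]
}}

```text
t: 9.35
position: [0.5791, -0.2759, 0.1635]
orientation: [-0.425, -3.11, -0.0]
contact_force: [0.2, 0.3, 0.4]
finger_gap: 0.0599
```

Call:
{"method": "apply_moves", "body": {
  "slide": [
    [-1.8,-3.4,0],
    [-1.8,-3.4,0],
    [0,0,0]
  ],
  "delta_rot": [
    [0,0,0],
    [0,0,0],
    [0,0,0]
  ],
  "grip": [0.7,0.7,0.7]
}}

```text
t: 9.65
position: [0.5935, -0.3557, 0.163]
orientation: [-0.435, -3.108, 0.005]
contact_force: [-0.5, -0.8, -1.0]
finger_gap: 0.0602
```

```bash
python3 -c "
from h import *
plan([.5985,-.348,.031])
s=arm.state();im=eyes.capture('wrist');C=cam('wrist',s)
for p in [(.5985,-.348,.048),(.5985,-.348,.0)]:
    u=proj(C,p)[0];print(u);
    cv2.drawMarker(im,tuple(int(round(v)) for v in u),(0,255,0),0,6,1)
cv2.imwrite('pics/w5.png',im)
"
```

```text
t 9.65 p [ 0.5935 -0.3557  0.163 ] yang 74.1 tilt 0.27 gap 0.0602 F [-0.5 -0.8 -1. ]
total [-0.31  0.93 13.2 ] n 4 each [-0.08  0.23  3.3 ]
[267.28544011 197.30527452]
[265.60207801 182.85539525]
```

View pics/w5.png

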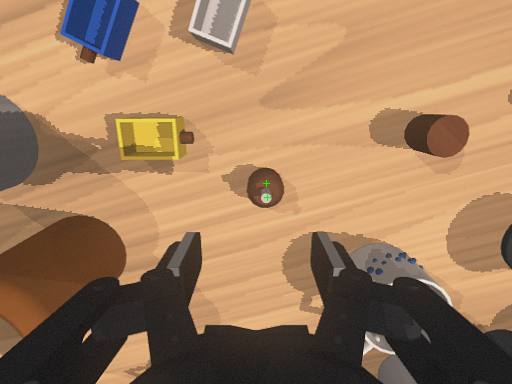

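Call:
{"method": "apply_moves", "body": {
  "slide": [
    [-0.3,0.7,2.5],
    [0,0,3.0],
    [0,0,3],
    [0,0,0]
  ],
  "delta_rot": [
    [0,0,0],
    [0,0,0],
    [0,0,0],
    [0,0,0]
  ],
  "grip": [0.7,0.7,0.7,0.7]
}}

```text
t: 10.1
position: [0.5985, -0.3407, 0.0749]
orientation: [-0.423, -3.105, -0.005]
contact_force: [-0.0, 0.1, -0.2]
finger_gap: 0.0599
```

```bash
python3 -c "
from h import *
plan([.5985,-.348,.031])"
```

```text
t 10.1 p [ 0.5985 -0.3407  0.0749] yang 74.5 tilt 0.5 gap 0.0599 F [-0.   0.1 -0.2]
total [-0.23 -0.71  4.38] n 2 each [-0.12 -0.35  2.19]
```

Call:
{"method": "apply_moves", "body": {
  "slide": [
    [0.1,-0.7,0],
    [0,0,0],
    [0,0,2.2],
    [0,0,2.0],
    [0,0,0],
    [0,0,0],
    [0,0,0]
  ],
  "delta_rot": [
    [0,0,0],
    [0,0,0],
    [0,0,0],
    [0,0,0],
    [0,0,0],
    [0,0,0],
    [0,0,0]
  ],
  "grip": [0.7,0.7,0.7,0.7,0.7,0.3,0.3]
}}

```text
t: 10.8
position: [0.5988, -0.3511, 0.0405]
orientation: [0.425, 3.11, -0.001]
contact_force: [-0.1, 0.4, 3.3]
finger_gap: 0.034
```

Call:
{"method": "apply_moves", "body": {
  "slide": [
    [0,0,0],
    [0,0,0],
    [0,0,0],
    [0,0,0]
  ],
  "delta_rot": [
    [0,0,0],
    [0,0,0],
    [0,0,0],
    [0,0,0]
  ],
  "grip": [0.3,0.3,0.3,0.3]
}}

```text
t: 11.2
position: [0.5988, -0.3511, 0.0405]
orientation: [0.425, 3.11, -0.001]
contact_force: [-0.8, -0.3, 7.3]
finger_gap: 0.0348
```

```bash
python3 -c "
from h import *
plan([.5985,-.348,.16],[.5225,.191,.16],[.5225,.191,.05])
cv2.imwrite('pics/w6.png',eyes.capture('wrist'))
"
```

```text
t 11.2 p [ 0.5988 -0.3511  0.0405] yang 74.4 tilt 0.16 gap 0.0348 F [-0.8 -0.3  7.3]
total [  0.07   0.28 -11.95] n 3 each [ 0.02  0.09 -3.98]
total [21.8  49.88 -0.08] n 14 each [ 1.56  3.56 -0.01]
total [ 0.03  0.   11.  ] n 3 each [0.01 0.   3.67]
```

View pics/w6.png

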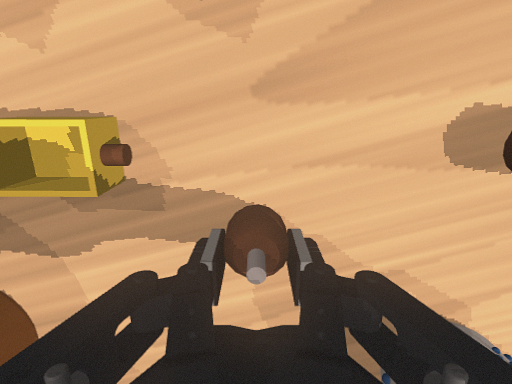

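Call:
{"method": "apply_moves", "body": {
  "slide": [
    [0,0,0],
    [0,0,0],
    [0,0,0],
    [0,0,0]
  ],
  "delta_rot": [
    [0,0,0],
    [0,0,0],
    [0,0,0],
    [0,0,0]
  ],
  "grip": [0.7,0.7,0.7,0.7]
}}

```text
t: 11.65
position: [0.5978, -0.3503, 0.0382]
orientation: [-0.426, -3.113, -0.0]
contact_force: [-0.4, -0.3, 0.1]
finger_gap: 0.06
```

```bash
python3 -c "
from h import *
plan([.5985,-.349,.031])"
```

```text
t 11.65 p [ 0.5978 -0.3503  0.0382] yang 74.4 tilt 0.01 gap 0.06 F [-0.4 -0.3  0.1]
total [-0.03  0.14  0.72] n 1 each [-0.03  0.14  0.72]
```

Call:
{"method": "apply_moves", "body": {
  "slide": [
    [0,0.1,0.7],
    [0,0,0],
    [0,0,0],
    [0,0,0],
    [0,0,0],
    [0,0,0],
    [0,0,0]
  ],
  "delta_rot": [
    [0,0,0],
    [0,0,0],
    [0,0,0],
    [0,0,0],
    [0,0,0],
    [0,0,0],
    [0,0,0]
  ],
  "grip": [0.7,0.7,0.3,0.3,0.3,0.3,0.3]
}}

```text
t: 12.35
position: [0.5982, -0.3494, 0.0314]
orientation: [0.426, 3.112, -0.0]
contact_force: [-1.2, -0.1, -0.4]
finger_gap: 0.0347
```

```bash
python3 -c "
from h import *
plan([.598,-.349,.16],[.5225,.191,.16],[.5225,.191,.05])
cv2.imwrite('pics/w7.png',eyes.capture('wrist'))
"
```

```text
t 12.35 p [ 0.5982 -0.3494  0.0314] yang 74.4 tilt 0.01 gap 0.0347 F [-1.2 -0.1 -0.4]
total [  0.03   0.04 -12.86] n 4 each [ 0.01  0.01 -3.22]
total [21.77 49.99 -0.  ] n 14 each [ 1.56  3.57 -0.  ]
total [ 0.  0. 11.] n 3 each [0.   0.   3.67]
```

View pics/w7.png

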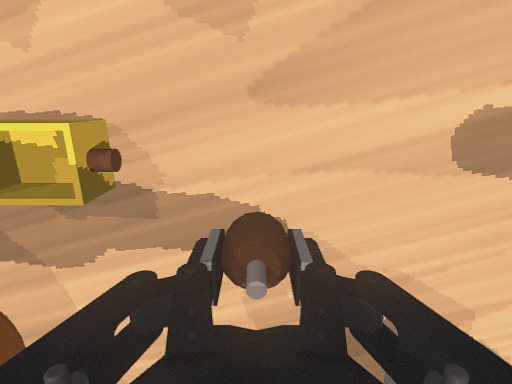

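Call:
{"method": "apply_moves", "body": {
  "slide": [
    [0,0,-3],
    [0,0,-4],
    [1.2,3,-4],
    [1.6,3.6,-2],
    [1.6,3.6,0],
    [1.6,3.6,0],
    [1.6,3.6,0],
    [1.6,3.6,0]
  ],
  "delta_rot": [
    [0,0,0],
    [0,0,0],
    [0,0,0],
    [0,0,0],
    [0,0,0],
    [0,0,0],
    [0,0,0],
    [0,0,0]
  ],
  "grip": [0.3,0.3,0.3,0.3,0.3,0.3,0.3,0.3]
}}

```text
t: 13.2
position: [0.5655, -0.1217, 0.1602]
orientation: [0.426, 3.112, 0.001]
contact_force: [1.0, 0.8, -0.1]
finger_gap: 0.0345
```

Call:
{"method": "apply_moves", "body": {
  "slide": [
    [1.6,3.6,0],
    [1.6,3.6,0],
    [1.6,3.6,0],
    [1.6,3.6,0],
    [1.6,3.6,0],
    [1.6,3.6,0],
    [1.5,3.6,0],
    [1.5,3.6,0]
  ],
  "delta_rot": [
    [0,0,0],
    [0,0,0],
    [0,0,0],
    [0,0,0],
    [0,0,0],
    [0,0,0],
    [0,0,0],
    [0,0,0]
  ],
  "grip": [0.3,0.3,0.3,0.3,0.3,0.3,0.3,0.3]
}}

```text
t: 14.0
position: [0.5215, 0.1895, 0.1604]
orientation: [0.426, 3.112, 0.001]
contact_force: [1.4, -0.0, 0.0]
finger_gap: 0.0349
```

Call:
{"method": "apply_moves", "body": {
  "slide": [
    [0,0,0],
    [0,0,0]
  ],
  "delta_rot": [
    [0,0,0],
    [0,0,0]
  ],
  "grip": [0.3,0.3]
}}

```text
t: 14.2
position: [0.5216, 0.1886, 0.1601]
orientation: [-0.423, -3.113, 0.0]
contact_force: [-0.1, -0.7, 0.0]
finger_gap: 0.0345
```

```bash
python3 -c "
from h import *
T=np.array(eyes.calibration('wrist')['T_tool_cam']);K,k1,_=cam('top');K=np.array(eyes.calibration('wrist')['intrinsics'])
print(ray((K,-.0058,np.linalg.inv(T)),[256,290],-.0166))
plan([.5225,.191,.048])
s=arm.state();im=eyes.capture('wrist');cv2.imwrite('pics/w8.png',im)
"
```

```text
[[-0.00063315 -0.00084394 -0.0166    ]]
t 14.2 p [0.5216 0.1886 0.1601] yang 74.5 tilt 0.01 gap 0.0345 F [-0.1 -0.7  0. ]
total [-0.02  0.26 11.21] n 3 each [-0.01  0.09  3.74]
```

View pics/w8.png

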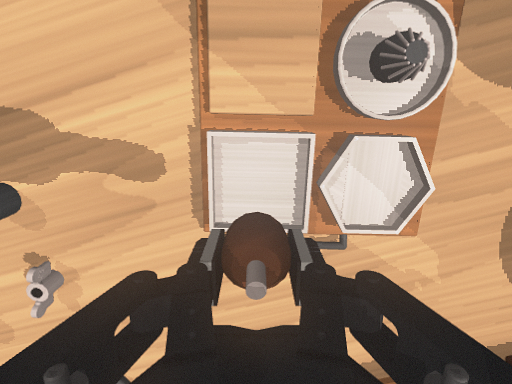

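Call:
{"method": "apply_moves", "body": {
  "slide": [
    [0,0.35,2.5],
    [0,0,3.0],
    [0,0,3.0],
    [0,0,1.8],
    [0,0,0.8],
    [0,0,0],
    [0,0,0]
  ],
  "delta_rot": [
    [0,0,0],
    [0,0,0],
    [0,0,0],
    [0,0,0],
    [0,0,0],
    [0,0,0],
    [0,0,0]
  ],
  "grip": [0.3,0.3,0.3,0.3,0.3,0.3,0.3]
}}

```text
t: 14.95
position: [0.5237, 0.1909, 0.0502]
orientation: [0.427, 3.111, 0.001]
contact_force: [0.7, 0.4, -0.1]
finger_gap: 0.0347
```

```bash
python3 -c "
from h import *
plan([.5225,.191,.047])
s=arm.state();im=eyes.capture('wrist');cv2.imwrite('pics/w9.png',im)
"
```

```text
t 14.95 p [0.5237 0.1909 0.0502] yang 74.4 tilt 0.07 gap 0.0347 F [ 0.7  0.4 -0.1]
total [ 0.11 -0.02  0.32] n 1 each [ 0.11 -0.02  0.32]
```

View pics/w9.png

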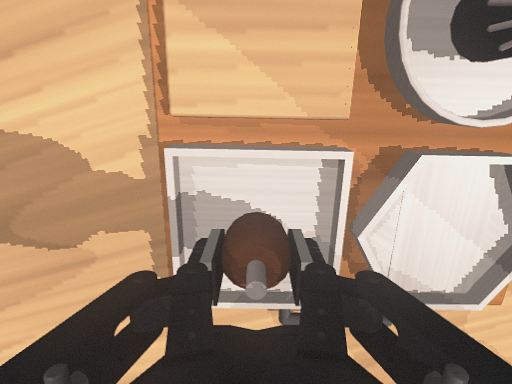

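Centred sideways (rim 165–353, centre 259). Lower the last 3 mm and release.

Call:
{"method": "apply_moves", "body": {
  "slide": [
    [0.1,0.1,0.35],
    [0,0,0],
    [0,0,0],
    [0,0,0],
    [0,0,0],
    [0,0,0]
  ],
  "delta_rot": [
    [0,0,0],
    [0,0,0],
    [0,0,0],
    [0,0,0],
    [0,0,0],
    [0,0,0]
  ],
  "grip": [0.3,0.3,0.55,0.55,0.55,0.55]
}}

```text
t: 15.6
position: [0.5222, 0.1926, 0.0457]
orientation: [-0.426, -3.113, -0.0]
contact_force: [-0.6, -0.1, 0.3]
finger_gap: 0.0466
```

Call:
{"method": "apply_moves", "body": {
  "slide": [
    [0,0,-2],
    [0,0,-4],
    [0,0,-4],
    [0,0,-2],
    [0,0,0]
  ],
  "delta_rot": [
    [0,0,0],
    [0,0,0],
    [0,0,0],
    [0,0,0],
    [0,0,0]
  ],
  "grip": [0.55,0.55,0.6,0.6,0.6]
}}

```text
t: 16.1
position: [0.5238, 0.1931, 0.169]
orientation: [0.425, 3.109, 0.006]
contact_force: [-0.3, 0.3, -0.1]
finger_gap: 0.051
```

```bash
python3 -c "
from h import *
plan([.571,-.066,.15])
s=arm.state();im=eyes.capture('wrist');cv2.imwrite('pics/w10.png',im)
"
```

```text
t 16.1 p [0.5238 0.1931 0.169 ] yang 74.4 tilt 0.32 gap 0.051 F [-0.3  0.3 -0.1]
total [-11.5  -23.7    1.84] n 7 each [-1.64 -3.39  0.26]
```

View pics/w10.png

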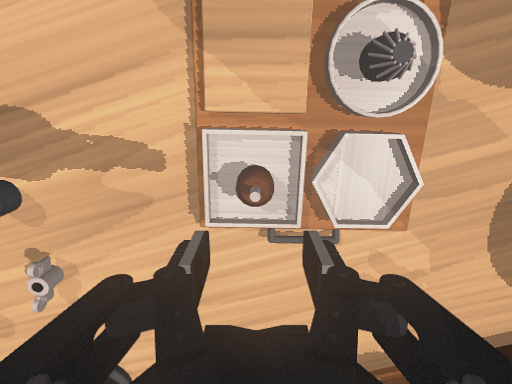

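Call:
{"method": "apply_moves", "body": {
  "slide": [
    [-1.6,-3.4,0],
    [-1.6,-3.4,0],
    [-1.6,-3.4,0],
    [-1.7,-3.4,0],
    [-1.7,-3.4,0.5],
    [-1.7,-3.4,0.5],
    [-1.7,-3.3,0.5],
    [0,0,0]
  ],
  "delta_rot": [
    [0,0,0],
    [0,0,0],
    [0,0,0],
    [0,0,0],
    [0,0,0],
    [0,0,0.08],
    [0,0,0.08],
    [0,0,0]
  ],
  "grip": [0.6,0.6,0.6,0.6,0.6,0.6,0.6,0.6]
}}

```text
t: 16.95
position: [0.566, -0.0736, 0.149]
orientation: [-0.688, -3.063, 0.006]
contact_force: [-0.1, -0.2, 0.6]
finger_gap: 0.051
```

Call:
{"method": "apply_moves", "body": {
  "slide": [
    [0,0,0],
    [0,0,0]
  ],
  "delta_rot": [
    [0,0,0],
    [0,0,0]
  ],
  "grip": [0.6,0.6]
}}

```text
t: 17.15
position: [0.5671, -0.066, 0.1499]
orientation: [-0.67, -3.068, -0.0]
contact_force: [0.0, 0.1, 0.5]
finger_gap: 0.0511
```

```bash
python3 -c "
from h import *
plan([.571,-.066,.031])
s=arm.state();im=eyes.capture('wrist');cv2.imwrite('pics/w11.png',im);C=cam('wrist',s);print(proj(C,[.571,-.066,.026]))
crop(im,170,120,340,260,4,'w11c.png')
"
```

```text
t 17.15 p [ 0.5671 -0.066   0.1499] yang 65.4 tilt 0.08 gap 0.0511 F [0.  0.1 0.5]
total [-0.38  0.17 11.89] n 3 each [-0.13  0.06  3.96]
[[258.49988407 194.85570522]]
```

View pics/w11.png

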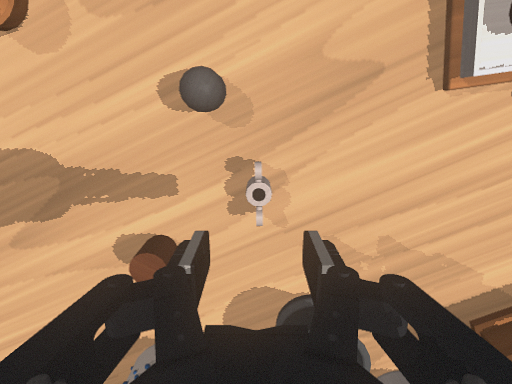

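View pics/w11c.png

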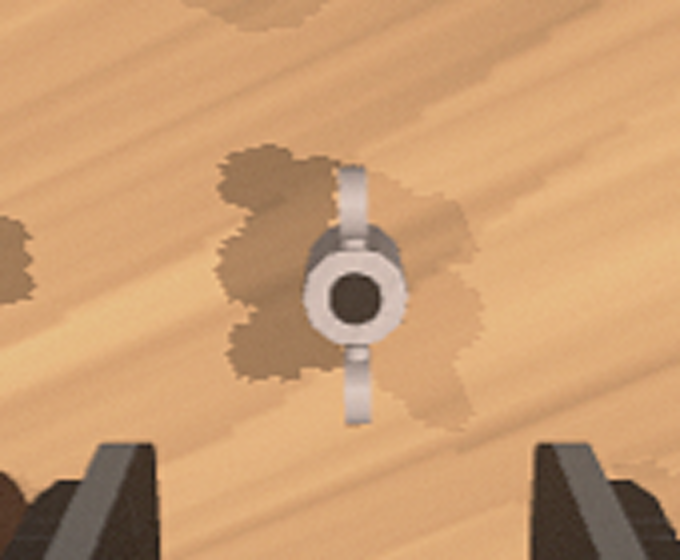

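Call:
{"method": "apply_moves", "body": {
  "slide": [
    [-0.3,0.2,2.5],
    [0,0,3],
    [0,0,3.0],
    [0,0,2.0],
    [0,0,1.2],
    [0,0,0],
    [0,0,0],
    [0,0,0]
  ],
  "delta_rot": [
    [0,0,0],
    [0,0,0],
    [0,0,0],
    [0,0,0],
    [0,0,0],
    [0,0,0],
    [0,0,0],
    [0,0,0]
  ],
  "grip": [0.6,0.6,0.6,0.6,0.6,0.6,0.6,0.2]
}}

```text
t: 18.0
position: [0.5718, -0.0666, 0.0349]
orientation: [0.672, 3.067, 0.001]
contact_force: [-0.4, -0.4, -0.4]
finger_gap: 0.0381
```

Call:
{"method": "apply_moves", "body": {
  "slide": [
    [0,0,0],
    [0,0,0],
    [0,0,0],
    [0,0,0],
    [0,0,0]
  ],
  "delta_rot": [
    [0,0,0],
    [0,0,0],
    [0,0,0],
    [0,0,0],
    [0,0,0]
  ],
  "grip": [0.2,0.2,0.2,0.2,0.2]
}}

```text
t: 18.5
position: [0.5717, -0.0667, 0.0349]
orientation: [0.673, 3.067, 0.001]
contact_force: [-2.0, 0.8, 6.3]
finger_gap: 0.0227
```

```bash
python3 -c "
from h import *
plan([.571,-.066,.15],[.553,.2955,.15],[.553,.2955,.05])
s=arm.state();im=eyes.capture('wrist');cv2.imwrite('pics/w12.png',im)
"
```

```text
t 18.5 p [ 0.5717 -0.0667  0.0349] yang 65.3 tilt 0.11 gap 0.0227 F [-2.   0.8  6.3]
total [  0.08   0.05 -11.51] n 3 each [ 0.03  0.02 -3.84]
total [1.676e+01 3.208e+01 2.000e-02] n 10 each [1.68 3.21 0.  ]
total [ 0.01 -0.01 10.  ] n 3 each [ 0.   -0.    3.33]
```

View pics/w12.png

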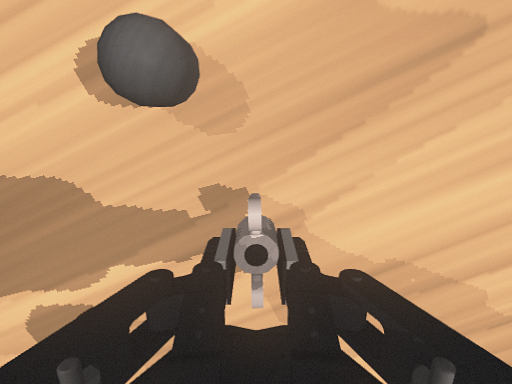

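Call:
{"method": "apply_moves", "body": {
  "slide": [
    [0,0,-3],
    [0,0,-4],
    [0,0,-3],
    [1.8,3.4,-1.5],
    [1.8,3.4,0],
    [1.8,3.4,0],
    [1.8,3.4,0],
    [1.8,3.4,0]
  ],
  "delta_rot": [
    [0,0,0],
    [0,0,0],
    [0,0,0],
    [0,0,0],
    [0,0,0],
    [0,0,0],
    [0,0,0],
    [0,0,0]
  ],
  "grip": [0.2,0.2,0.2,0.2,0.2,0.2,0.2,0.2]
}}

```text
t: 19.35
position: [0.5601, 0.1268, 0.1493]
orientation: [0.673, 3.068, 0.001]
contact_force: [0.2, -0.2, -1.0]
finger_gap: 0.0227
```

Call:
{"method": "apply_moves", "body": {
  "slide": [
    [1.8,3.4,0],
    [1.8,3.4,0],
    [1.6,3.2,0],
    [1.4,3.0,0],
    [1.0,2.0,0],
    [0,0,0],
    [0,0,0]
  ],
  "delta_rot": [
    [0,0,0],
    [0,0,0],
    [0,0,0],
    [0,0,0],
    [0,0,0],
    [0,0,0],
    [0,0,0]
  ],
  "grip": [0.2,0.2,0.2,0.2,0.2,0.2,0.2]
}}

```text
t: 20.05
position: [0.5542, 0.2927, 0.1487]
orientation: [0.673, 3.068, -0.001]
contact_force: [0.7, -1.2, -0.8]
finger_gap: 0.0226
```

```bash
python3 -c "
from h import *
T=np.array(eyes.calibration('wrist')['T_tool_cam']);K=np.array(eyes.calibration('wrist')['intrinsics'])
print(ray((K,-.0058,np.linalg.inv(T)),[256,256],.009))
plan([.553,.2955,.0505])
s=arm.state();im=eyes.capture('wrist');cv2.imwrite('pics/w13.png',im)
"
```

```text
[[ 0.00057004 -0.00079029  0.009     ]]
t 20.05 p [0.5542 0.2927 0.1487] yang 65.3 tilt 0.04 gap 0.0226 F [ 0.7 -1.2 -0.8]
total [0.23 0.21 9.82] n 3 each [0.08 0.07 3.27]
```

View pics/w13.png

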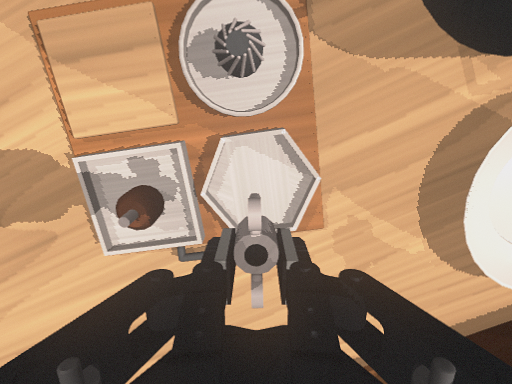

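Call:
{"method": "apply_moves", "body": {
  "slide": [
    [0.25,0.3,2.0],
    [0,0,3.0],
    [0,0,2.8],
    [0,0,1.5],
    [0,0,0.4],
    [0,0,0],
    [0,0,0]
  ],
  "delta_rot": [
    [0,0,0],
    [0,0,0],
    [0,0,0],
    [0,0,0],
    [0,0,0],
    [0,0,0],
    [0,0,0]
  ],
  "grip": [0.2,0.2,0.2,0.2,0.2,0.2,0.2]
}}

```text
t: 20.8
position: [0.554, 0.2972, 0.0532]
orientation: [0.673, 3.067, 0.002]
contact_force: [0.8, 0.5, -0.8]
finger_gap: 0.0223
```

```bash
python3 -c "
from h import *
plan([.553,.2955,.0505])
s=arm.state();im=eyes.capture('wrist');cv2.imwrite('pics/w14.png',im)
"
```

```text
t 20.8 p [0.554  0.2972 0.0532] yang 65.2 tilt 0.12 gap 0.0223 F [ 0.8  0.5 -0.8]
total [ 0.02 -0.19  0.27] n 1 each [ 0.02 -0.19  0.27]
```

View pics/w14.png

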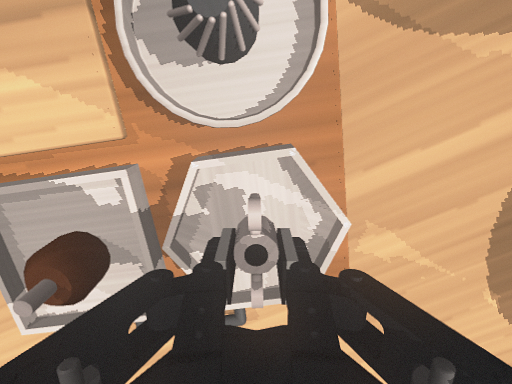

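Call:
{"method": "apply_moves", "body": {
  "slide": [
    [0,0,0.3],
    [0,0,0],
    [0,0,0],
    [0,0,0],
    [0,0,0],
    [0,0,0]
  ],
  "delta_rot": [
    [0,0,0],
    [0,0,0],
    [0,0,0],
    [0,0,0],
    [0,0,0],
    [0,0,0]
  ],
  "grip": [0.2,0.2,0.45,0.45,0.45,0.45]
}}

```text
t: 21.45
position: [0.553, 0.2971, 0.0487]
orientation: [-0.673, -3.069, 0.0]
contact_force: [0.4, 0.4, -0.3]
finger_gap: 0.0387
```

Call:
{"method": "apply_moves", "body": {
  "slide": [
    [0,0,-2],
    [0,0,-4],
    [0,0,-4],
    [0,0,-2],
    [0,0,0]
  ],
  "delta_rot": [
    [0,0,0],
    [0,0,0],
    [0,0,0],
    [0,0,0],
    [0,0,0]
  ],
  "grip": [0.45,0.45,0.6,0.6,0.6]
}}

```text
t: 21.95
position: [0.5546, 0.2978, 0.1723]
orientation: [0.672, 3.065, 0.007]
contact_force: [0.1, -0.0, -0.1]
finger_gap: 0.0511
```

```bash
python3 -c "
from h import *
plan([.45,-.02,.17],[.443,-.342,.15])
s=arm.state();im=eyes.capture('wrist');cv2.imwrite('pics/w15.png',im)
"
```

```text
t 21.95 p [0.5546 0.2978 0.1723] yang 65.3 tilt 0.32 gap 0.0511 F [ 0.1 -0.  -0.1]
total [ -3.8  -33.24   0.07] n 9 each [-0.42 -3.69  0.01]
total [-12.84 -29.55   1.89] n 9 each [-1.43 -3.28  0.21]
```

View pics/w15.png

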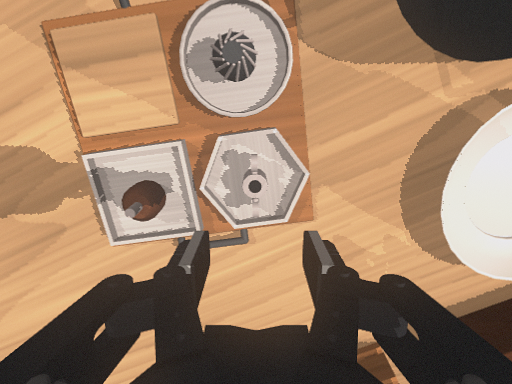

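Call:
{"method": "apply_moves", "body": {
  "slide": [
    [-0.9,-3.6,0],
    [-0.9,-3.6,0],
    [-0.9,-3.6,0],
    [-0.9,-3.6,0],
    [-0.9,-3.6,0],
    [-0.9,-3.6,0],
    [-0.9,-3.6,0],
    [-0.9,-3.6,0]
  ],
  "delta_rot": [
    [0,0,0],
    [0,0,0],
    [0,0,0],
    [0,0,0],
    [0,0,0],
    [0,0,0],
    [0,0,0],
    [0,0,0]
  ],
  "grip": [0.7,0.7,0.7,0.7,0.7,0.7,0.7,0.7]
}}

```text
t: 22.8
position: [0.4967, 0.004, 0.1675]
orientation: [-0.672, -3.067, 0.001]
contact_force: [0.8, -0.1, 0.1]
finger_gap: 0.0599
```

Call:
{"method": "apply_moves", "body": {
  "slide": [
    [-1.0,-3.6,0],
    [-1.0,-3.6,0],
    [-1.0,-3.6,0],
    [-1.0,-3.6,0],
    [-1.0,-3.6,0],
    [-1.0,-3.6,0],
    [-1.0,-3.6,0],
    [-1.0,-3.6,0]
  ],
  "delta_rot": [
    [0,0,0],
    [0,0,0],
    [0,0,0],
    [0,0,0],
    [0,0,0],
    [0,0,0],
    [0,0,0],
    [0,0,0]
  ],
  "grip": [0.7,0.7,0.7,0.7,0.7,0.7,0.7,0.7]
}}

```text
t: 23.6
position: [0.4492, -0.2906, 0.1675]
orientation: [-0.672, -3.067, -0.0]
contact_force: [1.1, -0.1, 0.2]
finger_gap: 0.0594
```

Call:
{"method": "apply_moves", "body": {
  "slide": [
    [-0.8,-3,0],
    [-0.5,-2,1.5],
    [0,0,0],
    [0,0,0],
    [0,0,0],
    [0,0,0]
  ],
  "delta_rot": [
    [0,0,0.1],
    [0,0,0.1],
    [0,0,0.03],
    [0,0,0],
    [0,0,0],
    [0,0,0]
  ],
  "grip": [0.7,0.7,0.7,0.7,0.7,0.7]
}}

```text
t: 24.2
position: [0.4396, -0.339, 0.1538]
orientation: [1.016, 2.972, 0.001]
contact_force: [0.1, -0.5, 0.1]
finger_gap: 0.0599
```

```bash
python3 -c "
from h import *
plan([.443,-.342,.031])
s=arm.state();im=eyes.capture('wrist');cv2.imwrite('pics/w16.png',im)
u=proj(cam('wrist',s),[.443,-.342,.03])[0];print(u)
crop(im,170,120,340,260,4,'w16c.png')
"
```

```text
t 24.2 p [ 0.4396 -0.339   0.1538] yang 52.3 tilt 0.04 gap 0.0599 F [ 0.1 -0.5  0.1]
total [-0.45 -0.04 12.28] n 4 each [-0.11 -0.01  3.07]
[256.08947851 195.5365693 ]
```

View pics/w16.png

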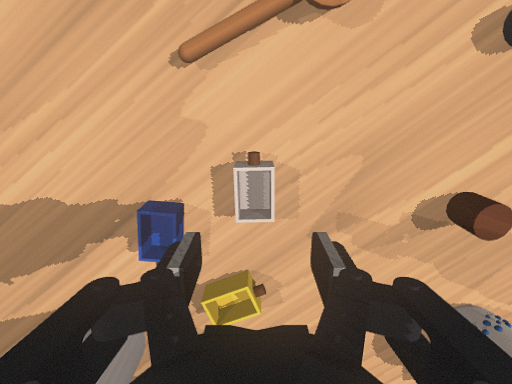

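View pics/w16c.png

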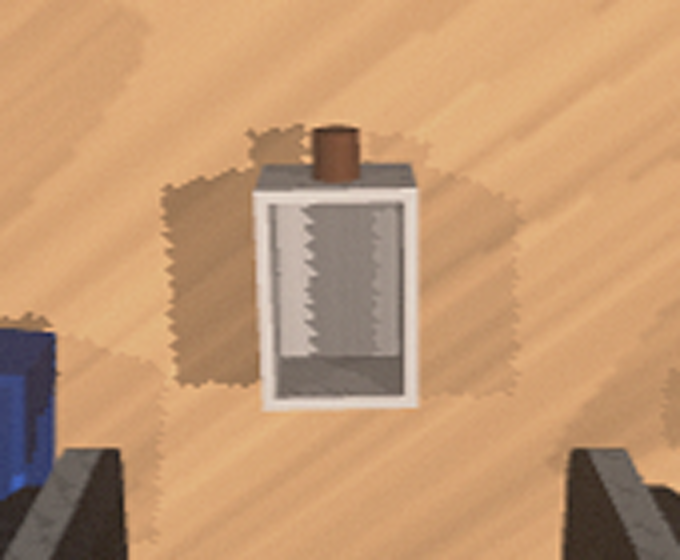

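Call:
{"method": "apply_moves", "body": {
  "slide": [
    [-0.4,-0.1,2.5],
    [0,0,3],
    [0,0,3.0],
    [0,0,2.3],
    [0,0,1.3],
    [0,0,0],
    [0,0,0],
    [0,0,0]
  ],
  "delta_rot": [
    [0,0,0],
    [0,0,0],
    [0,0,0],
    [0,0,0],
    [0,0,0],
    [0,0,0],
    [0,0,0],
    [0,0,0]
  ],
  "grip": [0.7,0.7,0.7,0.7,0.7,0.7,0.7,0.3]
}}

```text
t: 25.05
position: [0.4423, -0.3437, 0.034]
orientation: [1.02, 2.969, -0.0]
contact_force: [0.5, 0.4, -0.6]
finger_gap: 0.0466
```

Call:
{"method": "apply_moves", "body": {
  "slide": [
    [0,0,0],
    [0,0,0],
    [0,0,0],
    [0,0,0],
    [0,0,0]
  ],
  "delta_rot": [
    [0,0,0],
    [0,0,0],
    [0,0,0],
    [0,0,0],
    [0,0,0]
  ],
  "grip": [0.3,0.3,0.3,0.3,0.3]
}}

```text
t: 25.55
position: [0.4423, -0.3437, 0.034]
orientation: [1.02, 2.969, 0.0]
contact_force: [-0.1, 0.4, 6.2]
finger_gap: 0.0355
```

```bash
python3 -c "
from h import *
plan([.443,-.342,.15],[.417,.2205,.15],[.417,.2205,.05])
s=arm.state();im=eyes.capture('wrist');cv2.imwrite('pics/w17.png',im)
"
```

```text
t 25.55 p [ 0.4423 -0.3437  0.034 ] yang 52.1 tilt 0.12 gap 0.0355 F [-0.1  0.4  6.2]
total [  0.02   0.19 -11.6 ] n 3 each [ 0.01  0.06 -3.87]
total [ 3.661e+01  4.278e+01 -4.000e-02] n 15 each [ 2.44  2.85 -0.  ]
total [ 0.02 -0.01 10.  ] n 3 each [ 0.01 -0.    3.33]
```

View pics/w17.png

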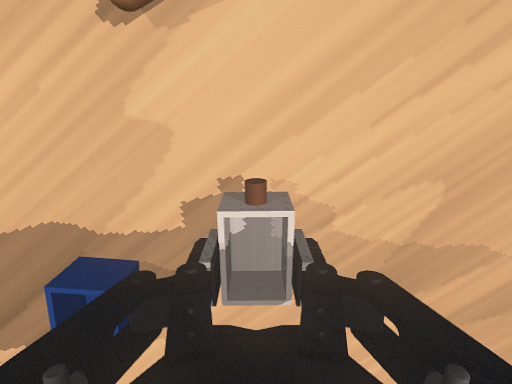

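Call:
{"method": "apply_moves", "body": {
  "slide": [
    [0,0,-3],
    [0,0,-4],
    [0,0,-3],
    [2.4,2.8,-1.5],
    [2.4,2.8,0],
    [2.4,2.8,0],
    [2.4,2.8,0],
    [2.4,2.8,0]
  ],
  "delta_rot": [
    [0,0,0],
    [0,0,0],
    [0,0,0],
    [0,0,0],
    [0,0,0],
    [0,0,0],
    [0,0,0],
    [0,0,0]
  ],
  "grip": [0.3,0.3,0.3,0.3,0.3,0.3,0.3,0.3]
}}

```text
t: 26.4
position: [0.4328, -0.1577, 0.1481]
orientation: [1.021, 2.97, 0.002]
contact_force: [1.4, 0.3, -0.8]
finger_gap: 0.0354
```

Call:
{"method": "apply_moves", "body": {
  "slide": [
    [2.4,2.8,0],
    [2.4,2.8,0],
    [2.4,2.8,0],
    [2.4,2.8,0],
    [2.4,2.8,0],
    [2.4,2.8,0],
    [2.4,2.8,0],
    [2.4,2.8,0]
  ],
  "delta_rot": [
    [0,0,0],
    [0,0,0],
    [0,0,0],
    [0,0,0],
    [0,0,0],
    [0,0,0],
    [0,0,0],
    [0,0,0]
  ],
  "grip": [0.3,0.3,0.3,0.3,0.3,0.3,0.3,0.3]
}}

```text
t: 27.2
position: [0.419, 0.1371, 0.1484]
orientation: [1.021, 2.97, 0.003]
contact_force: [0.4, 0.2, -0.4]
finger_gap: 0.0353
```

Call:
{"method": "apply_moves", "body": {
  "slide": [
    [2.4,2.8,0],
    [1.6,2.0,0],
    [0,0,0],
    [0,0,0]
  ],
  "delta_rot": [
    [0,0,0],
    [0,0,0],
    [0,0,0],
    [0,0,0]
  ],
  "grip": [0.3,0.3,0.3,0.3]
}}

```text
t: 27.6
position: [0.4171, 0.1979, 0.148]
orientation: [1.02, 2.971, 0.0]
contact_force: [-0.1, -0.8, -1.1]
finger_gap: 0.0355
```

```bash
python3 -c "
from h import *
T=np.array(eyes.calibration('wrist')['T_tool_cam']);K=np.array(eyes.calibration('wrist')['intrinsics'])
print(ray((K,-.0058,np.linalg.inv(T)),[[256,213],[256,303],[218,213],[293,213]],.004))
plan([.417,.2205,.053])
s=arm.state();im=eyes.capture('wrist');cv2.imwrite('pics/w18.png',im)
"
```

```text
[[ 0.02572149 -0.00073182  0.004     ]
 [-0.0239973  -0.00075068  0.004     ]
 [ 0.02573886 -0.01835371  0.004     ]
 [ 0.02570229  0.01643228  0.004     ]]
t 27.6 p [0.4171 0.1979 0.148 ] yang 52.1 tilt 0.03 gap 0.0355 F [-0.1 -0.8 -1.1]
total [1.4  1.77 9.5 ] n 3 each [0.47 0.59 3.17]
```

View pics/w18.png

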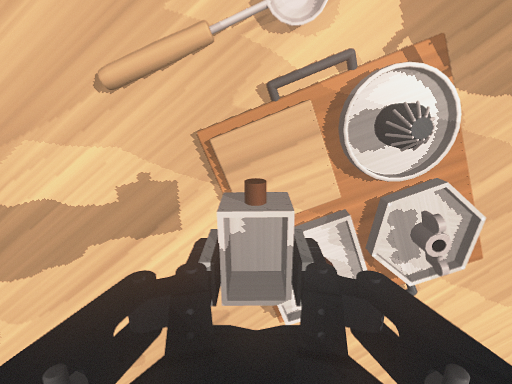

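Call:
{"method": "apply_moves", "body": {
  "slide": [
    [1.3,1.9,0],
    [0,0,2],
    [0,0,3.0],
    [0,0,2.5],
    [0,0,1.5],
    [0,0,0.3],
    [0,0,0],
    [0,0,0]
  ],
  "delta_rot": [
    [0,0,0],
    [0,0,0],
    [0,0,0],
    [0,0,0],
    [0,0,0],
    [0,0,0],
    [0,0,0],
    [0,0,0]
  ],
  "grip": [0.3,0.3,0.3,0.3,0.3,0.3,0.3,0.3]
}}

```text
t: 28.45
position: [0.4191, 0.221, 0.0557]
orientation: [1.022, 2.97, 0.002]
contact_force: [0.5, 0.3, 0.0]
finger_gap: 0.0355
```

```bash
python3 -c "
from h import *
plan([.417,.2205,.052])
s=arm.state();im=eyes.capture('wrist');
for p in proj(cam('wrist',s),[[.417+a*.04517+b*-.01296*1,.2205-a*.01296-b*.04517,.018] for a,b in [(1,1),(1,-1),(-1,-1),(-1,1)]]): cv2.drawMarker(im,tuple(int(v) for v in p),(0,0,255),0,8,1)
cv2.imwrite('pics/w19.png',im)
t=eyes.capture('top');crop(t,80,150,210,265,5,'t19.png')
"
```

```text
t 28.45 p [0.4191 0.221  0.0557] yang 52.0 tilt 0.09 gap 0.0355 F [0.5 0.3 0. ]
total [ 0.14 -0.17  0.37] n 1 each [ 0.14 -0.17  0.37]
```

View pics/w19.png

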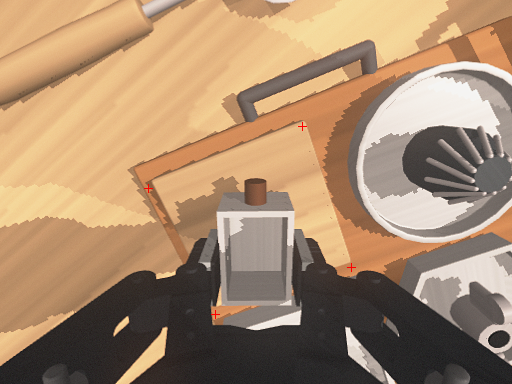

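View pics/t19.png

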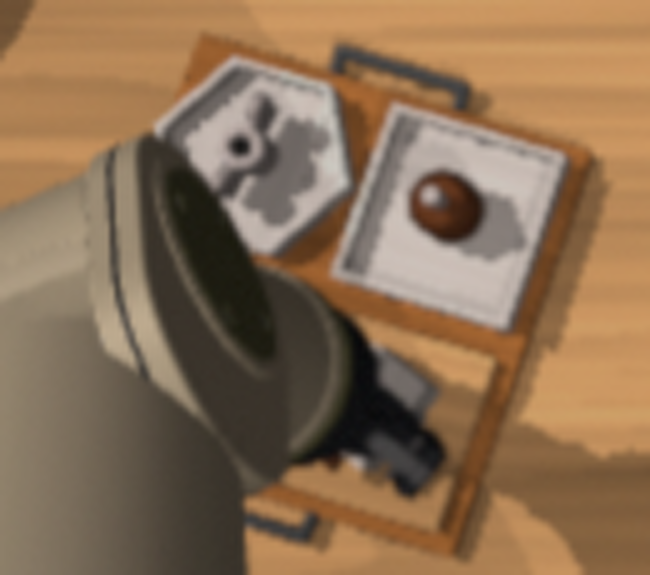

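Call:
{"method": "apply_moves", "body": {
  "slide": [
    [0.1,0,0.35],
    [0,0,0],
    [0,0,0],
    [0,0,0],
    [0,0,0],
    [0,0,0]
  ],
  "delta_rot": [
    [0,0,0],
    [0,0,0],
    [0,0,0],
    [0,0,0],
    [0,0,0],
    [0,0,0]
  ],
  "grip": [0.3,0.3,0.6,0.6,0.6,0.6]
}}

```text
t: 29.15
position: [0.4175, 0.2216, 0.0511]
orientation: [-1.021, -2.971, 0.0]
contact_force: [0.2, 1.0, -0.5]
finger_gap: 0.0514
```

Call:
{"method": "apply_moves", "body": {
  "slide": [
    [0,0,-2],
    [0,0,-4],
    [0,0,-4],
    [0,0,-3],
    [3,-2,-2],
    [3,-2,0],
    [3,-2,0],
    [3,-2,0]
  ],
  "delta_rot": [
    [0,0,0],
    [0,0,0],
    [0,0,0],
    [0,0,0],
    [0,0,0],
    [0,0,0],
    [0,0,0],
    [0,0,0]
  ],
  "grip": [0.6,0.6,0.6,0.6,0.6,0.6,0.6,0.6]
}}

```text
t: 29.95
position: [0.2725, 0.2322, 0.2013]
orientation: [1.021, 2.971, 0.001]
contact_force: [0.2, 1.6, -0.1]
finger_gap: 0.0508
```

```bash
python3 -c "
from h import *
plan([.43,-.15,.2])
t=eyes.capture('top');cv2.imwrite('pics/t20.png',t)
"
```

```text
t 29.95 p [0.2725 0.2322 0.2013] yang 52.1 tilt 0.05 gap 0.0508 F [ 0.2  1.6 -0.1]
total [-35.92 -20.46   0.12] n 11 each [-3.27 -1.86  0.01]
```

View pics/t20.png

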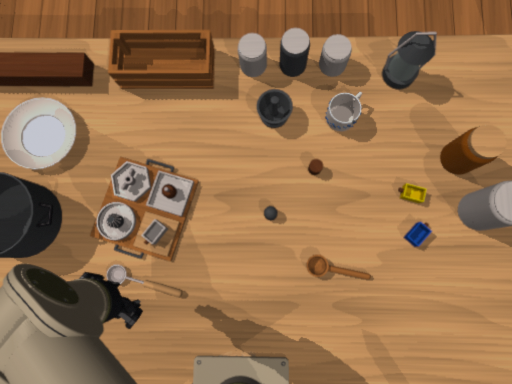

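```bash
python3 -c "
from h import *
t=cv2.imread('pics/t20.png');crop(t,80,150,210,265,5,'t20c.png')
s=eyes.capture('scene');crop(s,235,110,355,200,6,'s20.png')
a=cv2.imread('pics/top0.png');d=cv2.absdiff(a,t).max(2)
for n,(x,y) in dict(dome=(270,213),bung=(316,167)).items(): print(n,d[y-10:y+10,x-10:x+10].max())
"
```

```text
dome 8
bung 7
```

View pics/t20c.png

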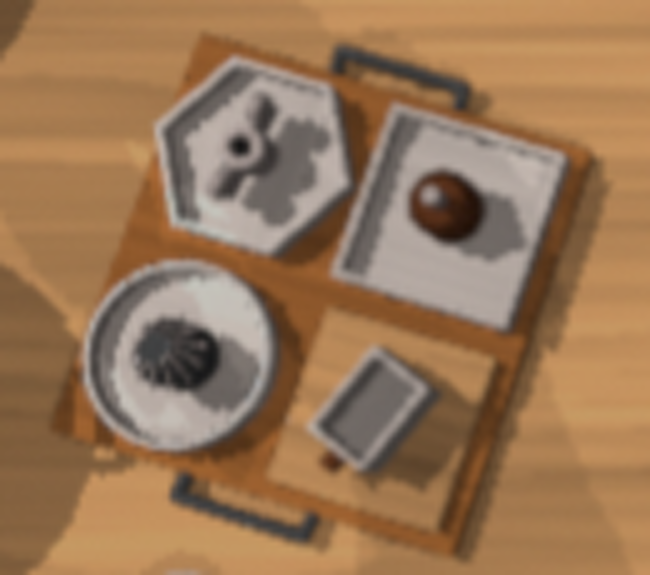

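View pics/s20.png

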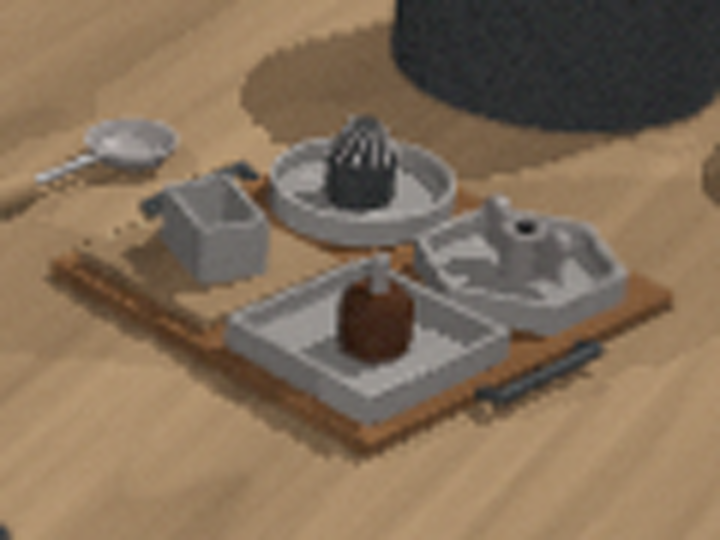

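Run:
```python
from h import *
T=cam("top");np.set_printoptions(precision=4,suppress=True)
f=lambda p: np.array((80,150))+(np.atleast_2d(p)+.5)/5-.5
for n,p,z,c in [("burr",[160,343],.057,(.4473,.326)),("knob",[434,195],.063,(.5225,.1905)),("wing",[240,146],.041,(.553,.2955)),("drawer",[374,410],.048,(.417,.2212))]:
    r=ray(T,f(p),z)[0,:2];print(n,r,"err mm",np.linalg.norm(r-c)*1000)
```

```text
burr [0.4499 0.3251] err mm 2.7342458457811234
knob [0.5248 0.19  ] err mm 2.373430011775311
wing [0.5542 0.298 ] err mm 2.7530611935527114
drawer [0.4179 0.2186] err mm 2.7984666608820343
```

Call:
{"method": "apply_moves", "body": {
  "slide": [
    [0,0,0],
    [0,0,0],
    [0,0,0],
    [0,0,0]
  ],
  "delta_rot": [
    [0,0,0],
    [0,0,0],
    [0,0,0],
    [0,0,0]
  ],
  "grip": [0.6,0.6,0.6,0.6]
}}

```text
t: 30.45
position: [0.2743, 0.2321, 0.2011]
orientation: [1.022, 2.971, -0.001]
contact_force: [-0.1, 0.5, -0.2]
finger_gap: 0.051
```

```bash
python3 -c "
from h import *
plan(); print(arm.job_done())"
```

```text
t 30.45 p [0.2743 0.2321 0.2011] yang 52.0 tilt 0.03 gap 0.051 F [-0.1  0.5 -0.2]
the job is handed in; nothing more can be done
None
```

I put the burr in the round tin, the knob in the square tin, the wing nut in the six-sided tin and the grey tin drawer on the flat board, then handed the job in at about 30 s.

- **Placement:** in the last top picture each part lies within about 3 mm of the middle of its place. The top and scene pictures show all four standing upright.
- **Look-alikes:** the dome-topped weight and the bung show no change against the first picture. I left the blue and yellow drawers alone; they look to be where they stood.
- **Robot:** the gripper is open and clear of everything at about 0.20 m height, with near-zero contact force.
- **One correction:** the first grip on the knob was about 9 mm too high, so I opened, lowered and gripped it again before lifting.
- **One small disagreement:** the wrist camera put the round tin's centre about 4 mm from the top camera's estimate, so I placed the burr between the two.

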